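Refit the grille of a dental bench extractor and open its gate one click

TASK

Refit the loose catch grille in the bench extraction box: tilt one end in under the steel lip, then lower it until it lies flat on the ledges inside. After that, slide the box's shutter one click, so that it rests in its middle, half-open stop; do not let it run on to the fully open stop. Leave the two dental casts and the white-capped glass jar nearby where they are.

Things in the scene. Friction and masses are not known exactly. Their poses are not given: they have to be found in the camera images.
- grille_mid (a point): Loose catch grille lying flat on the bench: aluminium slotted plate 140 (x) x 100 (y) x 6 mm with an upright holding bar across its middle, 12 mm thick (x), 70 mm long (y), from 6 to 44 mm above the plate's underside. About 0.24 kg, balanced. Point: on the centre line 22 mm above the underside; z is the plate's upward normal. Same either way round.
- seat (a point): Centre of the grille's recess in the extraction box, level with the top of the ledges (42 mm above the bench). Recess 150 (x) x 108 mm (y) between upright walls whose rim is 20 mm above the ledges; ledges run all round, open well between. Seated, the grille's underside is at this height and its long side lies along this x. z up.
- lip (a point): Lower edge of the free side of a fixed steel lip, 4 mm thick and flush with the rim, that overhangs the recess's -x end by 16 mm over its whole width; 16 mm clear above the ledge. The opening left is 134 mm long, so the 140 mm grille goes in tilted (about 20 degrees), its -x end low and first under the lip, then is lowered flat. Axes as the box.
- extractor: White extraction box fixed to the bench, 62 mm high, new place and yaw each time. Origin on the bench; spans -95 to 95 mm in x, -175 to 155 in y. Recess centre at x 0, y 85; round 56 mm port with the shutter at x 0, y -60 on the deck. Rails 9 mm high beside the shutter at x -44 and 50; black detent housing 14 mm high at x 64, y -92.
- tab (a point): Centre of the shutter's upright steel tab, 40 (x) x 10 mm thick (y), 34 mm high, on the 4 mm thick shutter plate (about 74 x 80 mm) over the port. The tab's top is 17 mm above this point, the plate's upper face 17 mm below it. Axes as the box; the shutter slides along the box's -y, away from the recess.
- shutter (a joint): Shutter travel in m along the box's -y: stops at 0 (closed, where it starts), 0.032 (middle, half open) and 0.064 (fully open). A sprung detent draws the plate into the nearest stop to within about 1 mm and holds it; humps between stops at 0.016 and 0.048 take about 6 N to pass.
- cast_mid (a point): Bystander: tan stone dental cast on a grey base, about 66 x 52 x 36 mm; point at its centre.
- cast2_mid (a point): Bystander: white plaster dental cast, same size; point at its centre.
- jar: Bystander: glass jar with a white cap, 60 mm across, 70 mm high; origin under its centre.
Mind the look-alikes: they are no part of the job. Of the things shaped like the part that bears grille_mid, the aluminium one is meant.

How it is judged:
On the way, in this order (a step that is already met when the one before it is completed fails the run):
1. the grille lies flat on the ledges inside the recess, under the lip, with the shutter still closed (z of grille_mid in the frame of seat between 0.018 and 0.026 m and horizontal distance between grille_mid and seat below 0.012 m and angle between grille_mid's own z axis and vertical below 0.04 rad and angle between the x axis of grille_mid and the x axis of seat, either way round below 0.12 rad and value of joint shutter below 0.01 m), for 0.3 s.
2. the shutter is in its middle stop (value of joint shutter between 0.028 and 0.036 m), for 0.2 s.
At the end, for the whole second after the job is handed in: The grille lies flat (within 0.04 rad) on the ledges inside the recess (height within 4 mm, centre within 12 mm of the recess's, long sides along the recess within 0.12 rad), and the shutter rests within 4 mm of its middle stop at 32 mm (all of step 2 and z of grille_mid in the frame of seat between 0.018 and 0.026 m and horizontal distance between grille_mid and seat below 0.012 m and angle between grille_mid's own z axis and vertical below 0.04 rad and angle between the x axis of grille_mid and the x axis of seat, either way round below 0.12 rad and velocity of joint shutter between -0.01 and 0.01 m/s); the robot touches nothing.
It fails at once if the shutter runs on past the middle stop to the fully open one (value of joint shutter above 0.052 m).
It fails at once if a cast or the glass jar is moved by more than 30 mm (distance of any of cast_mid, cast2_mid, jar from where it was at the start of the episode above 0.03 m).
It also fails if it takes over 54 s, if anything falls off the work surface, if the arm or the gripper's body presses on something with over 40 N, if the wrist force passes 120 N, or if a joint passes its speed limit or range.

ROBOT

A 7-joint arm with a two-finger parallel gripper is mounted at the origin on the work surface. World frame = base frame: x ahead of the robot, y to its left, z up, the work surface at z = 0. Lengths are in m, angles in rad, forces in N, time in s.
With the tool pointing down it reaches from about 0.425 to 0.875 m from the base axis. Payload 4.7 kg.
Tool frame: the origin (TCP) lies midway between the tips of the shut fingers; the grasp point (between the pads) lies 19 mm behind it; x points along the fingers, z is the direction in which the jaws open and shut, and the axes are right-handed (so a half turn about x gives the same grasp; the last joint's range is limited). The gripper opens to 87 mm and grips with 3 to 60 N. Pads are 19 mm wide; open, the fingers measure 117 mm over their backs; the gripper's body (75 mm by 190 mm) begins 51 mm behind the grasp point.
Start: joints at [-1.113, 0.321, -0.07, 1.45, 0.023, 1.371, -0.057], TCP at [0.279, 0.587, 0.223] pointing down, gripper open.
Joint ranges: [-2.86, 2.86], [-0.3, 2.09], [-1.38, 1.24], [0.06, 2.45], [-1.56, 4.7], [0.09, 2.05], [-2.69, 2.69]. Speed limits (rad/s): [2.57, 2.57, 3.14, 3.14, 3.14, 3.14, 3.14].

INTERFACE

Orientations are given as a rotation vector (axis times angle).
In Python, from bench import ctrl, vision, close_job gives the robot as it stands. The module is installed in compiled form; this text tells all that it offers.
- The arm moves only by the tool servo_tool, never from a script. Its argument "commands" is a list that holds one entry, the list of rows, each a list of 7 numbers: the turn, a rotation vector about the tool's x, y, z in degrees, then the shift along the tool's x, y, z in mm, then the finger opening in mm, from 0 to 87. In form: [[[wx, wy, wz, x, y, z, grip], ...]]. A call has 1 to 5 rows; each row is the pose to reach, as a shift and turn from the pose commanded when the call began, along the tool's axes at that moment; what a row does not reach only later rows make up. A row lasts 1/8 s, in which the tool goes at most 62.5 mm and 10.7 degrees, less where a joint would pass 70% of its speed; a pose out of reach is approached as far as the arm can. A call with a gripper value outside its range is refused whole. The fingers move at their own pace and stop on an object; "newtons" is the grip in N (left out, the last holds). Time passes only in rows, so rows that repeat a pose let the fingers close. It gives the time, the measured TCP pose, the force and the opening at its end, in the units of the state.
- ctrl.get_state(): the state, without advancing time (a new reading comes with each control period).
- vision.get_image(name): name is "scene" or "top" or "wrist"; returns the picture (480x640x3 uint8, red, green, blue); there is no depth.
- vision.camera_info(name): a dict with "fov_y" (degrees; the focal length in pixels is half the picture's height over the tangent of half this angle, whatever the lens; pixels are square), "cx", "cy" (the principal point, pixels), "pose" (4x4, takes a point from camera to world coordinates). Camera axes: x right, y down, z forward; pixel columns grow to the right and rows downward; lengths in m; the calibration is good to about 2 mm. A picture is of the moment at which its call begins: read the wrist's pose just before it. camera_info takes no time and is no camera call; for the wrist camera it gives the pose at the moment of the call.
- close_job(): hands the job in, once; it reports no verdict.
The state is a dict: "time": time; "joint_positions": joint angles; "qd": joint speeds; "joint_torque": joint torques, N m; "position": TCP position; "tool_rot": TCP orientation; "ft_force": force on the tool from outside, world axes, zero at the start; "torque": the same for the moment, N m; "grip_width": opening from 0.0 (shut) to 1.0 (fully open).
Only numpy, scipy, OpenCV 4.12 (cv2) and the standard library are available. Lean on these libraries where they do the work, as an engineer would, in place of code of your own. Each camera call takes 0.05 s, during which the arm holds its last target. There are 200 camera calls.

## Working session

There is one attempt and no reset: what is moved stays moved. The work goes in short steps, Python scripts to look and compute and a tool call to move; the robot and the scene stay as the last step left them, time stands still between calls to the robot, and variables do not carry over. Pictures are saved under pics/ and viewed, about 8 in all and at most 12, crops included, and the job is handed in when it is done.

Besides the shell and the picture viewer there is one more tool, called after "Call:" in YAML: its name, and indented under it one key for each argument. servo_tool: Moves the arm, as the interface text tells. Its arguments: {"type":"object","properties":{"commands":{"type":"array"},"newtons":{"type":"number"}},"required":["commands"]}

```bash
mkdir -p pics
python3 - <<'E'
from bench import ctrl, vision
import cv2, numpy as np
np.set_printoptions(precision=4,suppress=True)
print(ctrl.get_state())
for n in ("top","scene","wrist"):
    i=vision.camera_info(n); print(n,i)
    im=vision.get_image(n); cv2.imwrite(f"pics/{n}0.png",im[:,:,::-1])
E
```

```text
{'time': 0.0, 'joint_positions': array([-1.1129,  0.3218, -0.0701,  1.4516,  0.0226,  1.3708, -0.0569]), 'qd': array([ 0.0007, -0.0007, -0.0006, -0.0006, -0.0008,  0.0011,  0.0007]), 'joint_torque': array([ -0.0005, -49.1297,  -0.4044, -31.2521,  -0.064 ,   0.0438,
         0.0002]), 'position': array([0.2789, 0.5865, 0.2215]), 'tool_rot': array([-0.8775,  1.3886,  0.8757]), 'ft_force': array([0.6258, 0.3167, 0.5216]), 'torque': array([-0.0194, -0.0639, -0.0433]), 'grip_width': 1.0047502201648923}
top {'fov_y': 43.83311501622877, 'cx': 313.5762798779938, 'cy': 241.81677403587338, 'pose': array([[-0.01  , -0.9928,  0.1191,  0.3878],
       [-0.9999,  0.0105,  0.0034,  0.0068],
       [-0.0046, -0.1191, -0.9929,  1.7578],
       [ 0.    ,  0.    ,  0.    ,  1.    ]])}
scene {'fov_y': 55.50209828933746, 'cx': 327.5519487299526, 'cy': 236.20158953923678, 'pose': array([[-0.1481,  0.6457, -0.7491,  1.3875],
       [ 0.9888,  0.0849, -0.1224,  0.1119],
       [-0.0154, -0.7589, -0.651 ,  0.7954],
       [ 0.    ,  0.    ,  0.    ,  1.    ]])}
wrist {'fov_y': 59.060026106168664, 'cx': 320.4306105069189, 'cy': 239.89753438257944, 'pose': array([[ 0.4289,  0.8735,  0.2304,  0.2163],
       [ 0.9033, -0.4143, -0.1111,  0.6173],
       [-0.0016,  0.2558, -0.9667,  0.384 ],
       [ 0.    ,  0.    ,  0.    ,  1.    ]])}
```

View pics/top0.png

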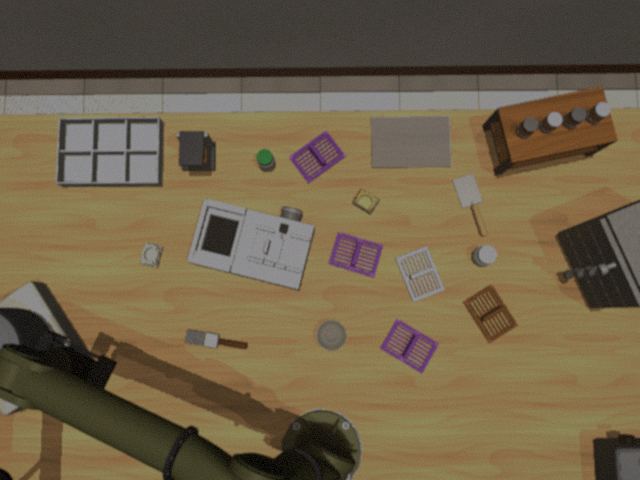

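View pics/scene0.png

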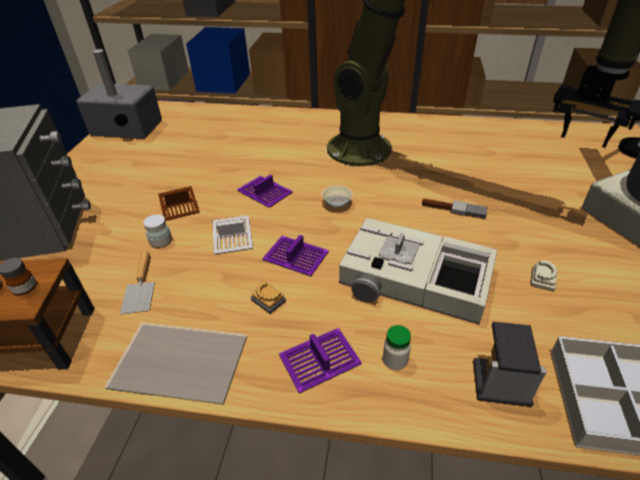

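Aluminium grille is at about (420,274) in top; the box spans (190..314, 200..290) with its recess at left and shutter tab near (267,246). The jar is at (484,255) and the casts at (366,201) and (151,255). I'll get coarse positions from these and then use the wrist camera close up.

```bash
cat > h.py <<'E'
import numpy as np, cv2
from scipy.spatial.transform import Rotation as R
from bench import ctrl, vision
np.set_printoptions(precision=4,suppress=True)
def ray(info,px,z):
    f=240/np.tan(np.radians(info['fov_y'])/2); P=info['pose']
    px=np.atleast_2d(px).astype(float)
    d=np.c_[(px[:,0]-info['cx'])/f,(px[:,1]-info['cy'])/f,np.ones(len(px))]@P[:3,:3].T
    return P[:3,3]+d*((z-P[2,3])/d[:,2])[:,None]
def proj(info,X):
    f=240/np.tan(np.radians(info['fov_y'])/2); P=info['pose']
    c=(np.atleast_2d(X)-P[:3,3])@P[:3,:3]
    return c[:,:2]/c[:,2:]*f+[info['cx'],info['cy']]
def rel(p,Rm):
    "turn (deg) and shift (mm) in tool axes to reach world TCP p, orientation matrix Rm"
    s=ctrl.get_state(); R0=R.from_rotvec(s['tool_rot']).as_matrix()
    return R.from_matrix(R0.T@Rm).as_rotvec(degrees=True), R0.T@(np.array(p)-s['position'])*1000
E
python3 - <<'E'
from h import *
i=vision.camera_info("top")
print("box top corners",ray(i,[[205,200],[189,261],[300,290],[314,226]],.062))
print("tab",ray(i,[267,245],.08)); print("grille",ray(i,[[420,274]],.01),ray(i,[[397,259],[430,248],[443,290],[410,300]],.006))
im=cv2.imread("pics/top0.png")
hsv=cv2.cvtColor(im,cv2.COLOR_BGR2HSV)
m=((hsv[...,1]<50)&(hsv[...,2]>110)).astype(np.uint8)
for c in cv2.findContours(m,cv2.RETR_EXTERNAL,cv2.CHAIN_APPROX_NONE)[0]:
    if cv2.contourArea(c)>300: print(cv2.contourArea(c),cv2.minAreaRect(c), cv2.boxPoints(cv2.minAreaRect(c)).tolist())
s=ctrl.get_state(); M=R.from_rotvec(s['tool_rot']).as_matrix(); print(M)
w=vision.camera_info("wrist")['pose']; print("cam in tool",M.T@(w[:3,3]-s['position']),M.T@w[:3,:3])
E
```

```text
box top corners [[0.7162 0.3252 0.062 ]
 [0.5398 0.3688 0.062 ]
 [0.454  0.0525 0.062 ]
 [0.637  0.0109 0.062 ]]
tab [[0.5814 0.1445 0.08  ]]
grille [[ 0.4992 -0.298   0.01  ]] [[ 0.5444 -0.2324  0.006 ]
 [ 0.5759 -0.3306  0.006 ]
 [ 0.4519 -0.3645  0.006 ]
 [ 0.4238 -0.2672  0.006 ]]
903.5 ((30.923059463500977, 316.88458251953125), (61.294376373291016, 39.38371276855469), 56.3099365234375) [[-2.4615554809570312, 302.3076477050781], [30.307674407958984, 280.4615173339844], [64.30767822265625, 331.4615173339844], [31.53844451904297, 353.3076477050781]]
1551.0 ((419.6207275390625, 273.5517272949219), (47.90939712524414, 34.16794204711914), 68.19859313964844) [[394.86212158203125, 257.6551513671875], [426.58624267578125, 244.9655303955078], [444.37933349609375, 289.44830322265625], [412.65521240234375, 302.137939453125]]
510.5 ((628.8793334960938, 229.94827270507812), (41.03866958618164, 27.29721450805664), 68.19859313964844) [[608.5862426757812, 215.96551513671875], [633.9310913085938, 205.82757568359375], [649.1724243164062, 243.9310302734375], [623.8275756835938, 254.0689697265625]]

[... 617 characters left out ...]
.0], [158.0, 182.0]]
3650.5 ((411.0, 141.0), (50.0, 78.0), 90.0) [[372.0, 116.0], [450.0, 116.0], [450.0, 166.0], [372.0, 166.0]]
696.0 ((617.5, 103.0), (26.0, 43.0), 90.0) [[596.0, 90.0], [639.0, 90.0], [639.0, 116.0], [596.0, 116.0]]
9465.0 ((287.5029296875, 101.8074951171875), (19.229198455810547, 575.1904907226562), 89.46202850341797) [[-0.16989409923553467, 94.89362335205078], [574.9951782226562, 89.4930191040039], [575.17578125, 108.72136688232422], [0.01068115234375, 114.1219711303711]]
[[-0.0006 -0.9031  0.4293]
 [-0.0014  0.4293  0.9031]
 [-1.     -0.0001 -0.0015]]
cam in tool [-0.1625  0.0697  0.0006] [[-0.0001 -0.2557  0.9668]
 [ 0.0004 -0.9668 -0.2557]
 [ 1.      0.0004  0.0002]]
```

```bash
cat >> h.py <<'E'
def down(yaw,tilt=0.):
    "tool x down, tool z at yaw (deg); tilt>0 lifts the +z side"
    c,s=np.cos(np.radians(yaw)),np.sin(np.radians(yaw))
    z=np.array([c,s,0]);x=np.array([0,0,-1.]);y=np.cross(z,x)
    return R.from_rotvec(-np.radians(tilt)*y).as_matrix()@np.c_[x,y,z]
def go(p,Rm):
    w,t=rel(p,Rm); s=ctrl.get_state()
    print("t",s['time'],"pos",s['position'],"F",s['ft_force'],"g",s['grip_width']); print("turn",w.round(2),"shift",t.round(1))
E
python3 -c "
from h import *
go([.595,.224,.30],down(-14))"
```

```text
t 0.15 pos [0.2789 0.5866 0.2217] F [-0.2627 -0.4377  0.3141] g 0.9988993080386883
turn [78.57 -0.07  0.06] shift [ -78.  -441.1 -191.9]
```

Call:
servo_tool:
  commands:
    - [[10,0,0,-20,-55,-24,87],[20,0,0,-40,-110,-48,87],[30,0,0,-55,-165,-72,87],[40,0,0,-70,-220,-96,87],[50,0,0,-78,-275,-120,87]]

```text
time: 0.78
position: [0.4772, 0.3591, 0.3015]
tool_rot: [-0.195, 1.561, 0.196]
ft_force: [-0.0, 0.3, -0.1]
grip_width: 1.001
```

```bash
python3 -c "
from h import *
go([.595,.224,.30],down(-14))"
```

```text
t 0.775 pos [0.4772 0.3591 0.3015] F [-0.0382  0.3164 -0.1462] g 1.000856364089277
turn [28.25  0.06 -0.06] shift [   1.5 -159.9   81. ]
```

Call:
servo_tool:
  commands:
    - [[9,0,0,0,-53,27,87],[19,0,0,0,-107,54,87],[28,0,0,0,-160,81,87],[28,0,0,0,-160,81,87]]

```text
time: 1.27
position: [0.5977, 0.219, 0.3001]
tool_rot: [0.19, 1.561, -0.196]
ft_force: [-1.0, 0.3, -0.8]
grip_width: 0.998
```

Run:
```python
from h import *
go([.595,.224,.30],down(-14))
import pickle
i=vision.camera_info("wrist"); im=vision.get_image("wrist")[:,:,::-1]
cv2.imwrite("pics/w1.png",im); pickle.dump(i,open("w1.pkl","wb"))
```

```text
t 1.275 pos [0.5977 0.219  0.3001] F [-0.9671  0.3114 -0.8351] g 0.9981329734633502
turn [-0.08  0.12  0.21] shift [ 0.   4.2 -3.9]
```

View pics/w1.png

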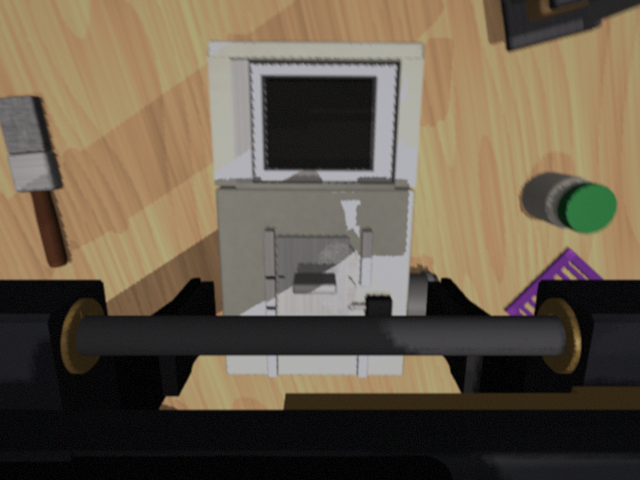

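The wrist view shows the box upright: back edge at row ~42 and cols 208–423, recess at (250–397, 62–180), tab at (315,282). Next I'll fit the box's outline.

Run:
```python
from h import *
import pickle
i=pickle.load(open("w1.pkl","rb")); im=cv2.imread("pics/w1.png")
hsv=cv2.cvtColor(im,cv2.COLOR_BGR2HSV)
m=(hsv[...,1]<75).astype(np.uint8)
# side edges: rows 70..270
L=[];Rr=[]
for r in list(range(60,180,4)):
    c=np.where(m[r,180:460])[0]+180
    L.append((c.min(),r)); Rr.append((c.max()+1,r))
T=[(c,np.where(m[20:80,c])[0].min()+20) for c in range(225,410,6)]
def fit(P):
    X=ray(i,P,.062)[:,:2]
    vx,vy,x,y=cv2.fitLine(X.astype(np.float32),cv2.DIST_HUBER,0,.001,.001).ravel()
    return np.array([x,y]),np.array([vx,vy]),np.degrees(np.arctan2(vy,vx)), np.abs((X-[x,y])@[-vy,vx]).max()
for n,P in (("L",L),("R",Rr),("T",T)): print(n,fit(P),P[0],P[-1])
l,r,t=fit(L),fit(Rr),fit(T)
print("width",(r[0]-l[0])@[-l[1][1],l[1][0]])
cv2.imwrite("pics/c1.png",np.hstack([cv2.resize(im[30:200,200:430],None,fx=3.4,fy=3.4,interpolation=cv2.INTER_CUBIC)]))
```

```text
L (array([0.5199, 0.3183], dtype=float32), array([0.2483, 0.9687], dtype=float32), np.float32(75.626015), np.float64(0.000507310488344485)) (np.int64(206), 60) (np.int64(213), 176)
R (array([0.706 , 0.2717], dtype=float32), array([0.2395, 0.9709], dtype=float32), np.float32(76.143524), np.float64(0.0005924294194954451)) (np.int64(425), 60) (np.int64(418), 176)
T (array([0.6328, 0.3567], dtype=float32), array([ 0.9686, -0.2487], dtype=float32), np.float32(-14.403127), np.float64(0.0005063361890122542)) (225, np.int64(40)) (405, np.int64(42))
width -0.19178918
```

View pics/c1.png

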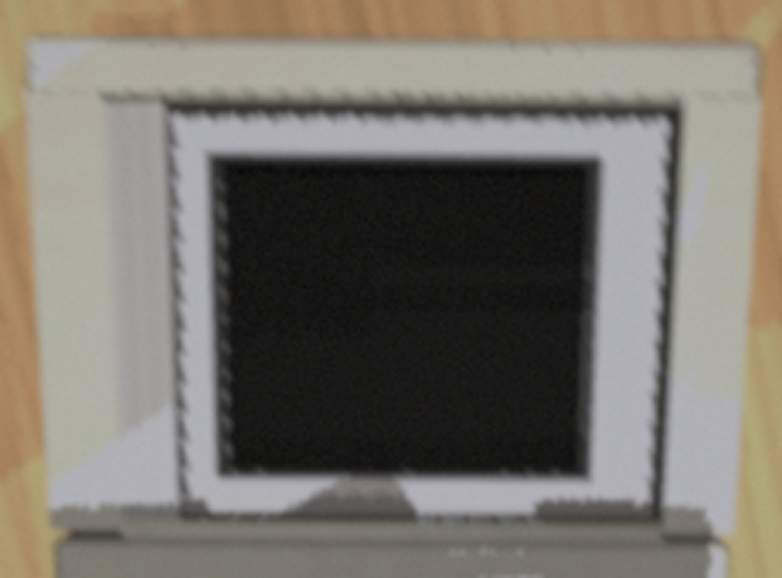

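Crop: lip's free edge runs from crop (166,105) to (182,512), right rim from (682,100) to (662,515), back rim at y≈98 and front rim at y≈520.

Run:
```python
from h import *
import pickle
i=pickle.load(open("w1.pkl","rb"))
yaw=np.radians(-14.2);B=np.array([[np.cos(yaw),-np.sin(yaw)],[np.sin(yaw),np.cos(yaw)]])
l=np.array([.5199,.3183]);r=np.array([.706,.2717]);t=np.array([.6328,.3567])
bx=((l@B)[0]+(r@B)[0])/2; by=(t@B)[1]-.155
O=B@[bx,by]; print("origin",O,"seat",O+B@[0,.085],"tab",O+B@[0,-.06])
g=lambda q:((ray(i,np.array(q)/3.4+[200,30],.062)[:,:2]-O)@B)*1000
print("lip edge (-59)",g([[166,105],[182,512]])); print("right(75)",g([[682,100],[662,515]])); print("back(139)",g([[300,98],[600,98]])); print("front(31)",g([[250,520],[600,520]]))
print("tab top edge back", ((ray(i,[[294,274],[336,274],[294,291],[336,291]],.1)[:,:2]-O)@B)*1000)
# second view of the box's outline: top camera
ti=vision.camera_info("top"); print(((ray(ti,cv2.boxPoints(((250.06,243.26),(114.72,66.94),14.04)),.062)[:,:2]-O)@B)*1000)
# grille in top view
go([.499+.07*np.sin(np.radians(15))*.5,-.298-.07*.5,.30],down(15))
```

```text
origin [0.5908 0.2074] seat [0.6116 0.2898] tab [0.5761 0.1493]
lip edge (-59) [[-58.7287 139.0172]
 [-58.6245  34.1094]]
right(75) [[ 74.5297 140.5913]
 [ 74.5056  33.5912]]
back(139) [[-24.0927 140.7939]
 [ 53.3329 141.0114]]
front(31) [[-39.8374  31.9372]
 [ 57.348   32.1645]]
tab top edge back [[-19.3489 -45.425 ]
 [ 18.6524 -45.3512]
 [-19.5731 -61.8844]
 [ 18.8516 -61.8128]]
[[ -93.0727  150.8456]
 [  99.9428  154.1885]
 [  96.4921 -177.8124]
 [ -95.2435 -176.8821]]
t 1.325 pos [0.5958 0.223  0.3   ] F [-0.403   0.5238  0.1664] g 0.9964776637889018
turn [-28.72  -0.02   0.08] shift [   0.8 -560.9   46.6]
```

Run:
```python
from h import *
i=vision.camera_info("wrist"); im=vision.get_image("wrist")[:,:,::-1].copy(); cv2.imwrite("pics/w2.png",im)
hsv=cv2.cvtColor(im,cv2.COLOR_BGR2HSV); m=(hsv[...,1]<75).astype(np.uint8)
L=[];Rr=[]
for r in range(60,180,4):
    c=np.where(m[r,180:460])[0]+180; L.append((c.min()-.5,r)); Rr.append((c.max()+.5,r))
T=[(c,np.where(m[15:80,c])[0].min()+14.5) for c in range(225,410,6)]
def fit(P):
    X=ray(i,P,.062)[:,:2]; vx,vy,x,y=cv2.fitLine(X.astype(np.float32),cv2.DIST_HUBER,0,.001,.001).ravel()
    return np.array([x,y]),np.degrees(np.arctan2(vy,vx))
l,r,t=fit(L),fit(Rr),fit(T); print(l,r,t)
yaw=np.radians((l[1]+r[1]-180+t[1])/3);B=np.array([[np.cos(yaw),-np.sin(yaw)],[np.sin(yaw),np.cos(yaw)]])
O=B@[((l[0]@B)[0]+(r[0]@B)[0])/2,(t[0]@B)[1]-.155]
print("yaw",np.degrees(yaw),"O",O,"seat",O+B@[0,.085],"w",((r[0]-l[0])@B)[0])
# well edges (dark) centre, ledge level
d=((hsv[...,2]<45)&(np.indices(m.shape)[0]<190)).astype(np.uint8); d[:,:240]=0;d[:,410:]=0;d[:50]=0
d=cv2.morphologyEx(d,cv2.MORPH_OPEN,np.ones((9,9)))
c=max(cv2.findContours(d,0,2)[0],key=cv2.contourArea); b=cv2.approxPolyDP(c,6,True)[:,0]
print(b.tolist(),((ray(i,b,.042)[:,:2]-O)@B)*1000)
# grey profile through back rim / front rim at mid columns
g=cv2.cvtColor(im,cv2.COLOR_BGR2GRAY)
print(g[50:80,290:350].mean(1).round().tolist()); print(g[165:200,260:280].mean(1).round().tolist())
f=lambda q,z:((ray(i,q,z)[:,:2]-O)@B)[:,1]*1000
print(f([[320,r] for r in range(50,80)],.062).round(1).tolist(),f([[270,r] for r in range(165,200)],.062).round(1).tolist())
```

```text
(array([0.5208, 0.3215], dtype=float32), np.float32(75.34053)) (array([0.7091, 0.286 ], dtype=float32), np.float32(76.06975)) (array([0.6   , 0.3654], dtype=float32), np.float32(-14.611737))
yaw -14.400485 O [0.5903 0.2078] seat [0.6115 0.2901] w 0.19123122
[[271, 82], [272, 170], [373, 172], [376, 83]] [[-45.884  126.7959]
 [-46.3476  45.3043]
 [ 53.062   44.574 ]
 [ 52.2187 127.1151]]
[169.0, 170.0, 171.0, 171.0, 171.0, 171.0, 171.0, 171.0, 172.0, 172.0, 171.0, 165.0, 152.0, 136.0, 115.0, 90.0, 65.0, 59.0, 84.0, 120.0, 149.0, 167.0, 174.0, 176.0, 175.0, 176.0, 176.0, 176.0, 172.0, 154.0]
[92.0, 92.0, 91.0, 90.0, 88.0, 89.0, 95.0, 103.0, 119.0, 146.0, 168.0, 176.0, 175.0, 172.0, 170.0, 165.0, 151.0, 122.0, 95.0, 79.0, 67.0, 72.0, 95.0, 114.0, 121.0, 122.0, 118.0, 110.0, 103.0, 107.0, 115.0, 119.0, 121.0, 121.0, 122.0]
[151.7, 150.9, 150.1, 149.3, 148.5, 147.7, 146.9, 146.1, 145.2, 144.4, 143.6, 142.8, 142.0, 141.2, 140.3, 139.5, 138.7, 137.9, 137.0, 136.2, 135.4, 134.6, 133.7, 132.9, 132.1, 131.3, 130.4, 129.6, 128.8, 127.9] [51.9, 51.0, 50.0, 49.1, 48.2, 47.2, 46.3, 45.4, 44.5, 43.5, 42.6, 41.7, 40.7, 39.8, 38.8, 37.9, 37.0, 36.0, 35.1, 34.1, 33.2, 32.2, 31.3, 30.3, 29.4, 28.4, 27.5, 26.5, 25.6, 24.6, 23.7, 22.7, 21.8, 20.8, 19.8]
```

Call:
servo_tool:
  commands:
    - [[-6,0,0,0,-62,5,87],[-12,0,0,0,-124,10,87],[-18,0,0,0,-186,15,87],[-24,0,0,0,-248,20,87],[-29,0,0,0,-310,25,87]]

```text
time: 2.0
position: [0.5464, -0.0806, 0.3007]
tool_rot: [-0.219, 1.559, 0.22]
ft_force: [1.0, 0.0, 0.0]
grip_width: 0.997
```

```bash
python3 -c "
from h import *
go([.506,-.325,.30],down(15))"
```

```text
t 2.0 pos [ 0.5464 -0.0806  0.3007] F [1.0417 0.0369 0.0069] g 0.9966077040298308
turn [ 1.02  0.06 -0.06] shift [   0.4 -223.8 -106.3]
```

Call:
servo_tool:
  commands:
    - [[0,0,0,0,-55,-25,87],[0,0,0,0,-110,-50,87],[0,0,0,0,-165,-75,87],[0,0,0,0,-220,-100,87],[0,0,0,0,-220,-100,87]]

```text
time: 2.62
position: [0.5074, -0.3242, 0.3005]
tool_rot: [-0.21, 1.562, 0.207]
ft_force: [-0.3, 0.3, 0.0]
grip_width: 1.002
```

Run:
```python
from h import *
import pickle
vision.get_image("wrist"); vision.get_image("wrist")
i=vision.camera_info("wrist"); im=vision.get_image("wrist")[:,:,::-1].copy(); cv2.imwrite("pics/w3.png",im); pickle.dump(i,open("w3.pkl","wb"))
go([.506,-.325,.30],down(15))
hsv=cv2.cvtColor(im,cv2.COLOR_BGR2HSV); m=((hsv[...,1]<60)&(hsv[...,2]>90)).astype(np.uint8); m[275:]=0
m=cv2.morphologyEx(m,cv2.MORPH_CLOSE,np.ones((9,9)))
for c in cv2.findContours(m,0,2)[0]:
    if cv2.contourArea(c)>1500:
        b=cv2.boxPoints(cv2.minAreaRect(c)); X=ray(i,b,.006)[:,:2]; print(b.tolist(),X,X.mean(0),np.linalg.norm(np.diff(X,axis=0),axis=1),[np.degrees(np.arctan2(*d[::-1])) for d in np.diff(X,axis=0)])
```

```text
t 2.775 pos [ 0.5109 -0.3173  0.3002] F [0.7954 0.4121 0.0684] g 0.9988520691439826
turn [ 0.79  0.04 -0.1 ] shift [ 0.2 -6.  -6.8]
[[581.0, 149.0], [639.0, 149.0], [639.0, 274.0], [581.0, 274.0]] [[ 0.7623 -0.1966]
 [ 0.8213 -0.1801]
 [ 0.8846 -0.307 ]
 [ 0.821  -0.3249]] [ 0.8223 -0.2522] [0.0612 0.1419 0.0661] [np.float64(15.699011442648626), np.float64(-63.47325402583108), np.float64(-164.30567729779617)]
[[245.65573120117188, 128.21310424804688], [379.4590148925781, 116.04916381835938], [388.0491638183594, 210.54095458984375], [254.24588012695312, 222.70489501953125]] [[ 0.4168 -0.2717]
 [ 0.5474 -0.2224]
 [ 0.5867 -0.3145]
 [ 0.4488 -0.3674]] [ 0.4999 -0.294 ] [0.1396 0.1002 0.1477] [np.float64(20.70405336173769), np.float64(-66.88700562913564), np.float64(-159.0092401408018)]
```

View pics/w3.png

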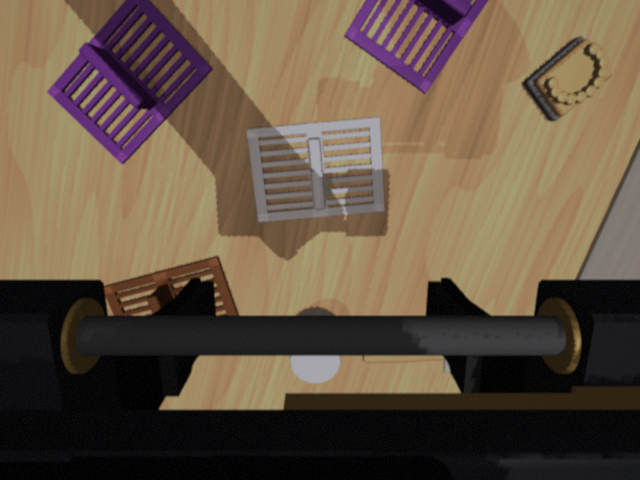

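Picture: the aluminium grille has corners at (247,130), (380,118), (384,212), (258,222), with the bar top from (315,138) to (318,210). The jar cap at (315,360) and the brown look-alike are clear of the grasp.

Run:
```python
from h import *
import pickle
i=pickle.load(open("w3.pkl","rb"))
X=ray(i,[[247,130],[380,118],[384,212],[258,222]],.006)[:,:2]; d=np.roll(X,-1,0)-X
print(X.mean(0),np.linalg.norm(d,axis=1),np.degrees(np.arctan2(d[:,1],d[:,0])))
Y=ray(i,[[315,138],[318,210]],.044)[:,:2]; print("bar",Y,Y.mean(0),np.linalg.norm(Y[1]-Y[0]),np.degrees(np.arctan2(*(Y[0]-Y[1])[::-1]))-90)
go([*X.mean(0),.10],down(19)); go([*X.mean(0),.012],down(19))
ti=vision.camera_info("top"); print("jar",ray(ti,[484,255],.07))
```

```text
[ 0.5007 -0.295 ] [0.1389 0.0993 0.1389 0.0985] [  20.6722  -69.7249 -159.6774  110.2419]
bar [[ 0.4893 -0.2608]
 [ 0.511  -0.3277]] [ 0.5001 -0.2943] 0.07031077389674754 17.966616650439107
t 2.775 pos [ 0.5109 -0.3173  0.3002] F [0.7954 0.4121 0.0684] g 0.9988520691439826
turn [-3.21  0.04 -0.1 ] shift [200.2  24.   -3.9]
t 2.775 pos [ 0.5109 -0.3173  0.3002] F [0.7954 0.4121 0.0684] g 0.9988520691439826
turn [-3.21  0.04 -0.1 ] shift [288.2  23.8  -4. ]
jar [[ 0.5474 -0.4708  0.07  ]]
```

Call:
servo_tool:
  commands:
    - [[-4,0,0,55,12,-2,60],[-4,0,0,110,24,-4,60],[-4,0,0,165,24,-4,60],[-4,0,0,200,24,-4,60],[-4,0,0,200,24,-4,60]]

```text
time: 3.4
position: [0.4987, -0.2938, 0.0979]
tool_rot: [-0.268, 1.558, 0.275]
ft_force: [-0.4, 1.5, -0.1]
grip_width: 0.694
```

Run:
```python
from h import *
vision.get_image("wrist"); vision.get_image("wrist")
go([.5004,-.2947,.012],down(20))
```

```text
t 3.5 pos [ 0.5009 -0.2966  0.1017] F [ 0.2723 -0.0112  0.3085] g 0.6934055861012789
turn [-0.26  0.08  0.03] shift [89.7  2.   0. ]
```

Call:
servo_tool:
  commands:
    - [[0,0,0,40,2,0,60],[0,0,0,75,2,0,60],[0,0,0,88,2,0,60],[0,0,0,89,2,0,60],[0,0,0,89,2,0,60]]
  newtons: 45

```text
time: 4.12
position: [0.5001, -0.2967, 0.0134]
tool_rot: [-0.269, 1.551, 0.267]
ft_force: [0.6, -0.7, 0.9]
grip_width: 0.689
```

Call:
servo_tool:
  commands:
    - [[0,0,0,0,0,0,40],[0,0,0,0,0,0,5],[0,0,0,0,0,0,0],[0,0,0,0,0,0,0],[0,0,0,0,0,0,0]]

```text
time: 4.75
position: [0.4987, -0.296, 0.0115]
tool_rot: [-0.268, 1.554, 0.268]
ft_force: [-0.3, -0.3, 0.1]
grip_width: 0.203
```

Call:
servo_tool:
  commands:
    - [[0,0,0,0,0,0,0],[0,0,0,-2,0,0,0],[0,0,0,-10,0,0,0],[0,0,0,-40,0,0,0],[0,0,0,-40,0,0,0]]

```text
time: 5.38
position: [0.5005, -0.2972, 0.0539]
tool_rot: [-0.27, 1.55, 0.266]
ft_force: [-0.3, -0.0, -1.5]
grip_width: 0.134
```

Run:
```python
from h import *
vision.get_image("wrist")
im=vision.get_image("wrist")[:,:,::-1].copy(); cv2.imwrite("pics/w4.png",im)
go([.57,.09,.20],down(-14.3))
```

```text
t 5.475 pos [ 0.4987 -0.2958  0.0515] F [-0.8476 -0.0163 -2.9074] g 0.13450162020527953
turn [33.89  0.03 -0.02] shift [-148.4  339.6  196.5]
```

View pics/w4.png

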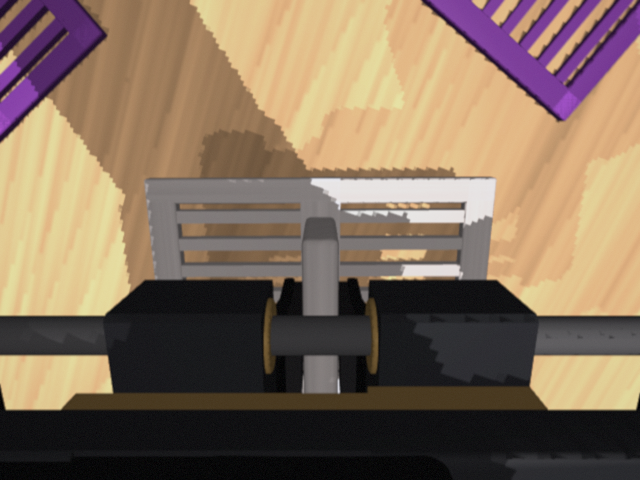

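Grille held: the opening is 11.7 mm and the plate looks level. Its far edge runs from (146,180) to (495,180). Next I'll measure the hold offset.

Run:
```python
from h import *
i=vision.camera_info("wrist"); s=ctrl.get_state(); M=R.from_rotvec(s['tool_rot']).as_matrix()
for z in (.040,.0435,.0455,.0475,.05):
    X=ray(i,[[146,179],[495,179]],z); print(z,((X-s['position'])@M)*1000,np.linalg.norm(X[1]-X[0]))
print(M, s['position'])
```

```text
0.04 [[ 11.4247  49.901  -70.9018]
 [ 11.4972  49.948   71.8456]] 0.1427473815838721
0.0435 [[  7.9255  50.3088 -69.4654]
 [  7.9966  50.3548  70.409 ]] 0.1398744301909761
0.0455 [[  5.926   50.5418 -68.6446]
 [  5.9962  50.5873  69.5881]] 0.13823274368074986
0.0475 [[  3.9264  50.7748 -67.8238]
 [  3.9958  50.8197  68.7672]] 0.13659105717052356
0.05 [[  1.427   51.066  -66.7978]
 [  1.4953  51.1103  67.7411]] 0.13453894903274088
[[ 0.0004 -0.3352  0.9421]
 [ 0.0003  0.9421  0.3352]
 [-1.      0.0001  0.0005]] [ 0.4987 -0.2958  0.0515]
```

Call:
servo_tool:
  commands:
    - [[6,0,0,-40,30,20,0],[12,0,0,-80,70,40,0],[18,0,0,-110,120,60,0],[24,0,0,-140,170,90,0],[28,0,0,-150,220,120,0]]

```text
time: 6.1
position: [0.5385, -0.0473, 0.2026]
tool_rot: [0.119, 1.566, -0.118]
ft_force: [1.1, -0.5, -2.4]
grip_width: 0.133
```

Run:
```python
from h import *
go([.62,.26,.22],down(-14.3))
```

```text
t 6.1 pos [ 0.5385 -0.0473  0.2026] F [ 1.1284 -0.4722 -2.4249] g 0.13318708813929833
turn [ 5.67  0.11 -0.05] shift [-17.1 316.   34.5]
```

```bash
cat >> h.py <<'E'
S=np.array([.6116,.2898]); YAW=-14.3; D=.0125
def tgt(cx,lz,th,cy=0,yaw=YAW):
    "grille underside centre at box x=cx,y=cy (mm, from seat), low corner lz mm above ledge, tilt th"
    c,s=np.cos(np.radians(YAW)),np.sin(np.radians(YAW)); M=down(yaw,th)
    C=np.array([*(S+np.array([c*cx-s*cy,s*cx+c*cy])/1000),.042+(lz+70*np.sin(np.radians(th)))/1000])
    return C-D*M[:,0],M
E
python3 - <<'E'
from h import *
p,M=tgt(16,70,0); print(p); go(p,M)
p,M=tgt(16,35,20); print(p); go(p,M)
E
```

```text
[0.6271 0.2858 0.1245]
t 6.1 pos [ 0.5385 -0.0473  0.2026] F [ 1.1284 -0.4722 -2.4249] g 0.13318708813929833
turn [ 5.67  0.11 -0.05] shift [ 78.4 342.6  37.4]
[0.623  0.2869 0.1127]
t 6.1 pos [ 0.5385 -0.0473  0.2026] F [ 1.1284 -0.4722 -2.4249] g 0.13318708813929833
turn [  5.6  -19.88  -1.04] shift [ 90.2 343.   33.2]
```

Call:
servo_tool:
  commands:
    - [[2,0,0,0,60,7,0],[4,0,0,0,120,14,0],[5,0,0,0,180,21,0],[5,-5,0,0,240,28,0],[6,-10,0,0,300,34,0]]

```text
time: 6.72
position: [0.6156, 0.2445, 0.1998]
tool_rot: [0.183, 1.387, -0.204]
ft_force: [0.4, -0.7, -2.6]
grip_width: 0.132
```

Run:
```python
from h import *
p,M=tgt(16,35,20); go(p,M)
```

```text
t 6.725 pos [0.6156 0.2445 0.1998] F [ 0.419  -0.7409 -2.6006] g 0.13208912849591972
turn [-0.27 -9.96 -0.4 ] shift [ 85.5  42.2 -18.6]
```

Call:
servo_tool:
  commands:
    - [[0,-5,0,0,15,0,0],[0,-10,0,25,30,-5,0],[0,-10,0,55,38,-12,0],[0,-10,0,80,38,-18,0],[0,-10,0,80,38,-18,0]]

```text
time: 7.35
position: [0.6186, 0.2804, 0.1155]
tool_rot: [0.156, 1.22, -0.217]
ft_force: [-1.0, -0.7, -2.2]
grip_width: 0.137
```

Run:
```python
from h import *
for _ in range(3): vision.get_image("top")
p,M=tgt(16,35,20); go(p,M)
p,M=tgt(14,8,20); go(p,M)
im=vision.get_image("wrist")[:,:,::-1].copy(); sc=vision.get_image("scene")[:,:,::-1]
cv2.imwrite("pics/w5.png",np.hstack([cv2.resize(im,(400,300)),cv2.resize(sc[190:340,320:520],(400,300))]))
cv2.imwrite("pics/w5f.png",im)
```

```text
t 7.5 pos [0.6223 0.2816 0.1208] F [ 0.359  -0.786  -1.1194] g 0.1353664300616379
turn [-0.31  0.03 -0.49] shift [ 7.5  5.2 -3.4]
t 7.5 pos [0.6223 0.2816 0.1208] F [ 0.359  -0.786  -1.1194] g 0.1353664300616379
turn [-0.31  0.03 -0.49] shift [ 32.2   4.9 -14.5]
```

View pics/w5.png

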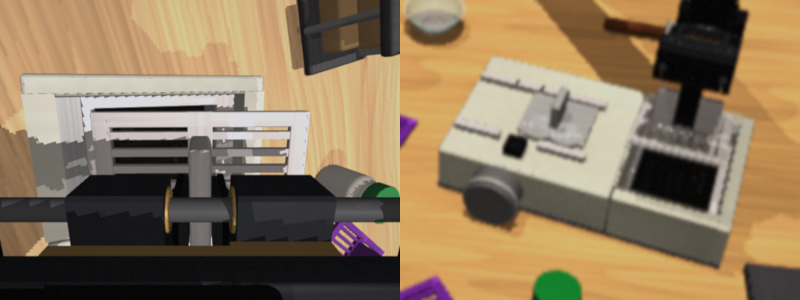

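The grille is over the recess, low end toward the lip, with the back rim visible above its far edge. I'll check y against the rim from this view.

Run:
```python
from h import *
s=ctrl.get_state(); M=R.from_rotvec(s['tool_rot']).as_matrix()
i=vision.camera_info("wrist"); im=vision.get_image("wrist")[:,:,::-1].copy()
c,s_=np.cos(np.radians(YAW)),np.sin(np.radians(YAW)); B=np.array([[c,-s_],[s_,c]])
hsv=cv2.cvtColor(im,cv2.COLOR_BGR2HSV); g=cv2.cvtColor(im,cv2.COLOR_BGR2GRAY)
m=hsv[...,1]<75
T=np.array([(x,np.where(m[80:170,x])[0].min()+79.5) for x in range(60,400,10)])
y=((ray(i,T,.062)[:,:2]-S)@B)*1000; print("outer back edge (70):",y[::6])
L=np.array([(np.where(m[r,0:120])[0].min()-.5,r) for r in range(150,300,10)])
print("left edge(-95)",(((ray(i,L,.062)[:,:2]-S)@B)*1000)[::3])
print(g[120:190,250:270].mean(1).round().astype(int).tolist()); print((((ray(i,[[260,r] for r in range(120,190)],.062)[:,:2]-S)@B)[:,1]*1000).round(1).tolist())
cv2.imwrite("pics/w6.png",cv2.resize(im[100:290,10:510],None,fx=1.6,fy=1.6,interpolation=cv2.INTER_CUBIC))
go(*tgt(14,8,20))
```

```text
outer back edge (70): [[-82.3033  70.0247]
 [-59.1672  69.719 ]
 [-33.9089  69.83  ]
 [ -6.3195  69.4865]
 [ 24.0102  69.597 ]
 [ 57.4706  69.2058]]
left edge(-95) [[-93.4824  57.1836]
 [-94.6015  44.6225]
 [-94.6385  31.5978]
 [-94.2967  18.0708]
 [-94.3294   4.0753]]
[141, 136, 157, 174, 183, 193, 202, 207, 207, 206, 205, 205, 204, 204, 203, 203, 202, 202, 202, 202, 201, 202, 201, 201, 201, 201, 201, 197, 178, 162, 159, 147, 124, 133, 174, 203, 215, 218, 218, 218, 219, 219, 218, 218, 218, 218, 218, 217, 218, 211, 164, 89, 30, 14, 14, 14, 20, 42, 87, 145, 187, 208, 213, 212, 212, 212, 211, 210, 209, 209]
[69.8, 69.3, 68.8, 68.3, 67.9, 67.4, 66.9, 66.4, 66.0, 65.5, 65.0, 64.5, 64.1, 63.6, 63.1, 62.6, 62.1, 61.7, 61.2, 60.7, 60.2, 59.7, 59.2, 58.8, 58.3, 57.8, 57.3, 56.8, 56.3, 55.9, 55.4, 54.9, 54.4, 53.9, 53.4, 52.9, 52.4, 51.9, 51.4, 51.0, 50.5, 50.0, 49.5, 49.0, 48.5, 48.0, 47.5, 47.0, 46.5, 46.0, 45.5, 45.0, 44.5, 44.0, 43.5, 43.0, 42.5, 42.0, 41.5, 41.0, 40.5, 40.0, 39.5, 39.0, 38.5, 38.0, 37.5, 37.0, 36.5, 35.9]
t 7.65 pos [0.6225 0.2818 0.1215] F [ 0.3353  0.059  -2.0452] g 0.1336900282012824
turn [-0.33  0.06 -0.55] shift [ 32.7   4.6 -14.9]
```

View pics/w6.png

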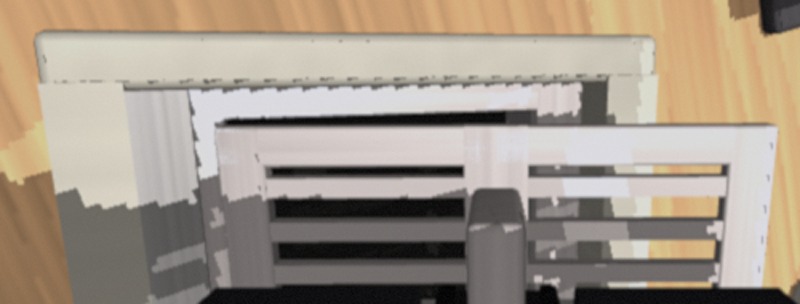

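Call:
servo_tool:
  commands:
    - [[0,0,-0.5,8,5,-3,0],[0,0,-0.5,16,5,-7,0],[0,0,-0.5,24,5,-11,0],[0,0,-0.5,32,5,-14,0],[0,0,-0.5,32,5,-14,0]]

```text
time: 8.28
position: [0.62, 0.2869, 0.0839]
tool_rot: [0.155, 1.216, -0.222]
ft_force: [0.7, 0.6, -2.0]
grip_width: 0.133
```

Run:
```python
from h import *
for _ in range(4): vision.get_image("top")
go(*tgt(14,8,20,.5)); go(*tgt(14,3.5,20,.5)); go(*tgt(-1,3.5,20,.5));
```

```text
t 8.475 pos [0.6212 0.2875 0.0857] F [-0.1222  0.3258 -1.6745] g 0.13369014605635246
turn [-0.29  0.02  0.  ] shift [ 0.   0.4 -0.1]
t 8.475 pos [0.6212 0.2875 0.0857] F [-0.1222  0.3258 -1.6745] g 0.13369014605635246
turn [-0.29  0.02  0.  ] shift [ 4.2  0.4 -1.7]
t 8.475 pos [0.6212 0.2875 0.0857] F [-0.1222  0.3258 -1.6745] g 0.13369014605635246
turn [-0.29  0.02  0.  ] shift [ -0.9   0.3 -15.8]
```

Call:
servo_tool:
  commands:
    - [[0,0,0,2,0,-1,0],[0,0,0,4,0,-2,0],[0,0,0,4,0,-2,0]]

```text
time: 8.85
position: [0.62, 0.2875, 0.0805]
tool_rot: [0.156, 1.215, -0.221]
ft_force: [-0.4, 0.7, -2.0]
grip_width: 0.134
```

Call:
servo_tool:
  commands:
    - [[0,0,0,-1,0,-3,0],[0,0,0,-2,0,-6,0],[0,0,0,-3,0,-9,0],[0,0,0,-4,0,-12,0],[0,0,0,-5,0,-14,0]]

```text
time: 9.48
position: [0.6056, 0.2914, 0.0807]
tool_rot: [0.156, 1.215, -0.221]
ft_force: [1.2, -0.4, -1.8]
grip_width: 0.134
```

Run:
```python
from h import *
for _ in range(3): vision.get_image("top")
go(*tgt(-1,3,20,.5)); go(*tgt(-1,2.5,14,.5)); go(*tgt(-0.5,1.5,7,.5)); go(*tgt(0,1,0,.5))
```

```text
t 9.625 pos [0.6058 0.2914 0.0808] F [-0.7275 -0.9143 -1.8594] g 0.1322416867727656
turn [-0.26 -0.01  0.03] shift [0.3 0.4 0.7]
t 9.625 pos [0.6058 0.2914 0.0808] F [-0.7275 -0.9143 -1.8594] g 0.1322416867727656
turn [-0.27  5.99  0.01] shift [ 7.4  0.4 -0.6]
t 9.625 pos [0.6058 0.2914 0.0808] F [-0.7275 -0.9143 -1.8594] g 0.1322416867727656
turn [-0.27 12.99 -0.  ] shift [16.7  0.4 -1.8]
t 9.625 pos [0.6058 0.2914 0.0808] F [-0.7275 -0.9143 -1.8594] g 0.1322416867727656
turn [-0.27 19.99 -0.02] shift [25.8  0.4 -3. ]
```

No contact so far. Next I lower it by rotating about the low end.

Call:
servo_tool:
  commands:
    - [[0,3,0,3.7,0.4,0,0],[0,6,0,7.4,0.4,-0.6,0],[0,9.5,0,12,0.4,-1.2,0],[0,13,0,16.5,0.4,-1.8,0],[0,13,0,16.5,0.4,-1.8,0]]

```text
time: 10.25
position: [0.6113, 0.289, 0.0644]
tool_rot: [0.186, 1.439, -0.21]
ft_force: [0.4, -0.2, -2.8]
grip_width: 0.134
```

Run:
```python
from h import *
for _ in range(3): vision.get_image("top")
go(*tgt(-.5,1.5,7,.5));go(*tgt(0,1,0,.5));go(*tgt(0,0,0,.5))
```

```text
t 10.4 pos [0.6094 0.291  0.0644] F [-0.0939  0.3779 -2.0931] g 0.1331272630852313
turn [-0.24  0.01 -0.02] shift [ 0.1 -0.1  0.4]
t 10.4 pos [0.6094 0.291  0.0644] F [-0.0939  0.3779 -2.0931] g 0.1331272630852313
turn [-0.24  7.01 -0.03] shift [ 9.2 -0.1  1.3]
t 10.4 pos [0.6094 0.291  0.0644] F [-0.0939  0.3779 -2.0931] g 0.1331272630852313
turn [-0.24  7.01 -0.03] shift [10.2 -0.1  1.2]
```

Call:
servo_tool:
  commands:
    - [[0,2.5,0,3,0,0.4,0],[0,5,0,6,0,0.8,0],[0,7,0,9,0,1,0],[0,7,0,9,0,1,0],[0,7,0,9,0,1,0]]

```text
time: 11.02
position: [0.6114, 0.2905, 0.0557]
tool_rot: [0.2, 1.562, -0.198]
ft_force: [0.3, -0.7, -1.6]
grip_width: 0.136
```

Run:
```python
from h import *
for _ in range(3): vision.get_image("top")
go(*tgt(0,0,0,.5))
for _ in range(3): vision.get_image("top"); print(ctrl.get_state()['ft_force'])
```

```text
t 11.175 pos [0.6114 0.2907 0.0559] F [ 0.3859  0.8471 -1.6838] g 0.13326065614016572
turn [-0.22 -0.01 -0.07] shift [ 1.4 -0.3  0.4]
[-0.6861  0.6509 -2.0356]
[ 1.2029  0.4665 -2.5383]
[ 0.5373 -0.3945 -2.3232]
```

Call:
servo_tool:
  commands:
    - [[0,0,0,0.7,0,0,0],[0,0,0,1.4,0,0,0],[0,0,0,1.4,0,0,0]]

```text
time: 11.7
position: [0.6117, 0.2901, 0.0542]
tool_rot: [0.2, 1.562, -0.199]
ft_force: [0.4, 0.2, -1.9]
grip_width: 0.134
```

Call:
servo_tool:
  commands:
    - [[0,0,0,0.5,0,0,0],[0,0,0,1,0,0,0],[0,0,0,1,0,0,0]]

```text
time: 12.08
position: [0.6119, 0.2902, 0.0535]
tool_rot: [0.2, 1.562, -0.199]
ft_force: [0.0, 0.2, -1.7]
grip_width: 0.133
```

Call:
servo_tool:
  commands:
    - [[0,0,0,0.5,0,0,0],[0,0,0,1,0,0,0],[0,0,0,1,0,0,0]]

```text
time: 12.45
position: [0.6119, 0.2902, 0.0535]
tool_rot: [0.201, 1.562, -0.199]
ft_force: [-3.0, -1.6, 5.7]
grip_width: 0.135
```

Run:
```python
from h import *
for _ in range(3): vision.get_image("top"); s=ctrl.get_state(); print(s['position'],s['ft_force'],s['torque'])
im=vision.get_image("wrist")[:,:,::-1].copy()
cv2.imwrite("pics/w7.png",im)
```

```text
[0.6119 0.2902 0.0535] [-3.2033 -2.1252  5.7428] [-0.4237  0.735   0.0203]
[0.6119 0.2902 0.0535] [-3.1259 -1.7645  6.1621] [-0.447   0.7793 -0.0152]
[0.6119 0.2902 0.0535] [-2.7585 -1.2623  4.7965] [-0.4495  0.747   0.0103]
```

View pics/w7.png

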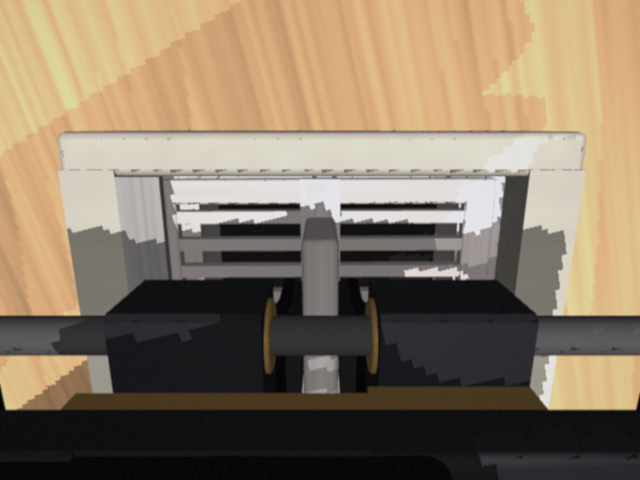

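The grille lies in the recess with its left end under the lip, and contact came at TCP z 0.0535, which matches the ledge height. Releasing.

Call:
servo_tool:
  commands:
    - [[0,0,0,-1,0,0,16],[0,0,0,-1,0,0,26],[0,0,0,-1,0,0,30],[0,0,0,-1,0,0,30],[0,0,0,-1,0,0,30]]

```text
time: 13.28
position: [0.6118, 0.2902, 0.0532]
tool_rot: [0.2, 1.562, -0.199]
ft_force: [0.4, 0.1, -0.4]
grip_width: 0.336
```

Call:
servo_tool:
  commands:
    - [[0,0,0,-20,0,0,30],[0,0,0,-70,0,0,30],[0,0,0,-130,-40,0,30],[0,0,0,-150,-90,0,30],[0,0,0,-150,-90,0,0]]

```text
time: 13.9
position: [0.5919, 0.1971, 0.2091]
tool_rot: [0.209, 1.553, -0.203]
ft_force: [0.3, 0.6, -0.3]
grip_width: 0.293
```

Run:
```python
from h import *
import pickle
for _ in range(3): vision.get_image("top")
i=vision.camera_info("wrist"); pickle.dump(i,open("w8.pkl","wb"))
im=vision.get_image("wrist")[:,:,::-1].copy(); cv2.imwrite("pics/w8.png",im); s=ctrl.get_state(); print(s['time'],s['position'],s['ft_force'],s['grip_width'])
```

```text
14.1 [0.5887 0.2045 0.2031] [ 0.3887  0.5346 -0.2829] 0.13638856629159174
```

View pics/w8.png

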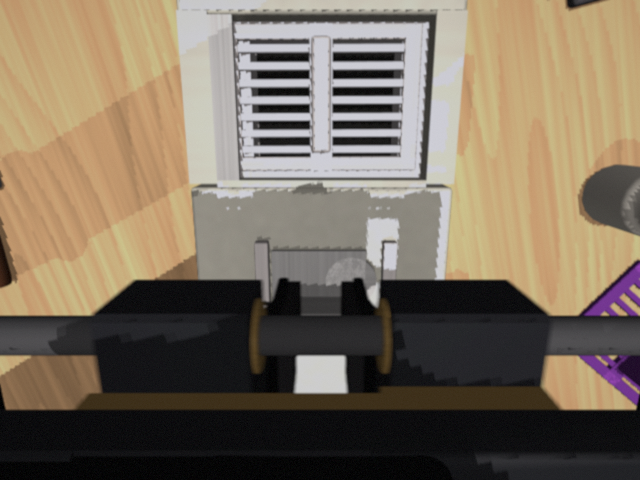

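Grille is seated flat; the bar runs from (321,37) to (321,153). I'll check that numerically and locate the tab from the earlier w1 picture.

Run:
```python
from h import *
import pickle
c,s_=np.cos(np.radians(YAW)),np.sin(np.radians(YAW)); B=np.array([[c,-s_],[s_,c]])
i=pickle.load(open("w8.pkl","rb")); b=lambda i,q,z:((ray(i,q,z)[:,:2]-S)@B)*1000
print("bar",b(i,[[321,37],[321,153]],.086)); print("plate far-right, near-right",b(i,[[421,30],[416,175]],.048))
i=pickle.load(open("w1.pkl","rb")); g=cv2.cvtColor(cv2.imread("pics/w1.png"),cv2.COLOR_BGR2GRAY)
r=range(262,304); print(list(zip(r,g[262:304,305:327].mean(1).round().astype(int),(b(i,[[315,k] for k in r],.1)[:,1]+85).round(1),(b(i,[[315,k] for k in r],.066)[:,1]+85).round(1))))
print(g[286,285:345].tolist())
tp=np.array([*(S+B@[0,-.145]),.13]); print(tp); go(tp,down(YAW+90)); go(tp,down(YAW-90))
print(ctrl.get_state()['joint_positions'])
```

```text
bar [[  0.1841  35.3301]
 [ -0.0334 -33.8879]]
plate far-right, near-right [[ 69.0402  46.8314]
 [ 70.9215 -52.3095]]
[(262, np.int64(101), np.float64(-33.9), np.float64(-45.0)), (263, np.int64(91), np.float64(-34.9), np.float64(-46.0)), (264, np.int64(80), np.float64(-35.8), np.float64(-47.1)), (265, np.int64(73), np.float64(-36.8), np.float64(-48.1)), (266, np.int64(72), np.float64(-37.7), np.float64(-49.1)), (267, np.int64(72), np.float64(-38.7), np.float64(-50.2)), (268, np.int64(71), np.float64(-39.6), np.float64(-51.2)), (269, np.int64(72), np.float64(-40.6), np.float64(-52.2)), (270, np.int64(75), np.float64(-41.5), np.float64(-53.3)), (271, np.int64(76), np.float64(-42.5), np.float64(-54.3)), (272, np.int64(69), np.float64(-43.4), np.float64(-55.4)), (273, np.int64(59), np.float64(-44.4), np.float64(-56.4)), (274, np.int64(49), np.float64(-45.3), np.float64(-57.5)), (275, np.int64(46), np.float64(-46.3), np.float64(-58.5)), (276, np.int64(46), np.float64(-47.2), np.float64(-59.6)), (277, np.int64(47), np.float64(-48.2), np.float64(-60.6)), (278, np.int64(47), np.float64(-49.2
[... 1459 characters left out ...]
03, np.int64(169), np.float64(-73.6), np.float64(-88.4))]
[102, 102, 102, 108, 116, 120, 128, 119, 101, 95, 101, 101, 102, 101, 99, 100, 101, 100, 100, 99, 100, 99, 100, 100, 98, 99, 98, 99, 98, 97, 97, 99, 100, 110, 125, 139, 152, 160, 165, 164, 165, 165, 164, 163, 160, 162, 165, 163, 162, 151, 135, 140, 160, 171, 173, 173, 171, 171, 173, 174]
[0.5758 0.1493 0.13  ]
t 14.1 pos [0.5887 0.2045 0.2031] F [ 0.3887  0.5346 -0.2829] g 0.13638856629159174
turn [-90.16   0.02  -0.12] shift [ 73.  -56.8   1.4]
t 14.1 pos [0.5887 0.2045 0.2031] F [ 0.3887  0.5346 -0.2829] g 0.13638856629159174
turn [89.84 -0.12 -0.02] shift [ 73.  -56.8   1.4]
[-0.6731  0.2795  0.3625  1.5628 -0.1031  1.318  -0.5501]
```

Call:
servo_tool:
  commands:
    - [[-10,0,0,0,-12,0,50],[-20,0,0,0,-24,0,50],[-30,0,0,0,-36,0,50],[-40,0,0,0,-48,0,50],[-50,0,0,0,-57,0,50]]

```text
time: 14.72
position: [0.5742, 0.1488, 0.202]
tool_rot: [-0.49, 1.517, 0.491]
ft_force: [0.7, 0.5, 0.3]
grip_width: 0.555
```

Call:
servo_tool:
  commands:
    - [[-10,0,0,0,0,0,50],[-20,0,0,0,0,0,50],[-30,0,0,0,0,0,50],[-40,0,0,0,0,0,50],[-40,0,0,0,0,0,50]]

```text
time: 15.35
position: [0.5744, 0.1492, 0.2021]
tool_rot: [-1.019, 1.32, 1.022]
ft_force: [-0.7, 0.3, 0.1]
grip_width: 0.573
```

Run:
```python
from h import *
for _ in range(3): vision.get_image("top")
go([.5758,.1493,.13],down(YAW+90))
go([.5758,.1493,.074],down(YAW+90))
```

```text
t 15.5 pos [0.5746 0.1484 0.2026] F [-0.2399 -0.1496  0.0467] g 0.5752177801983601
turn [-0.36  0.03 -0.07] shift [72.6 -1.   1.1]
t 15.5 pos [0.5746 0.1484 0.2026] F [-0.2399 -0.1496  0.0467] g 0.5752177801983601
turn [-0.36  0.03 -0.07] shift [128.6  -1.    1.1]
```

Call:
servo_tool:
  commands:
    - [[0,0,0,50,-1,1,50],[0,0,0,95,-1,1,50],[0,0,0,118,-1,1,50],[0,0,0,128,-1,1,50],[0,0,0,128,-1,1,50]]
  newtons: 30

```text
time: 16.12
position: [0.576, 0.1487, 0.0751]
tool_rot: [-1.019, 1.319, 1.02]
ft_force: [-0.5, 0.6, 0.3]
grip_width: 0.575
```

Call:
servo_tool:
  commands:
    - [[0,0,0,0,0,0,30],[0,0,0,0,0,0,12],[0,0,0,0,0,0,0],[0,0,0,0,0,0,0],[0,0,0,0,0,0,0]]

```text
time: 16.75
position: [0.576, 0.1483, 0.0754]
tool_rot: [-1.019, 1.318, 1.02]
ft_force: [-0.6, -0.4, 0.8]
grip_width: 0.111
```

Run:
```python
from h import *
for _ in range(3): vision.get_image("top")
go([.5758-.032*.247,.1493-.032*.969,.074],down(YAW+90))
```

```text
t 16.9 pos [0.576  0.1483 0.0754] F [-0.3336 -0.423   1.7848] g 0.11617532110101324
turn [-0.28  0.04 -0.02] shift [  1.3   0.3 -31.1]
```

Call:
servo_tool:
  commands:
    - [[0,0,0,0,0,-4,0],[0,0,0,0,0,-9,0],[0,0,0,0,0,-14,0],[0,0,0,0,0,-19,0],[0,0,0,0,0,-24,0]]

```text
time: 17.52
position: [0.5698, 0.1245, 0.0753]
tool_rot: [-1.019, 1.319, 1.02]
ft_force: [-0.6, -0.3, 2.1]
grip_width: 0.114
```

Call:
servo_tool:
  commands:
    - [[0,0,0,0,0,-4,0],[0,0,0,0,0,-7.5,0],[0,0,0,0,0,-7.5,0],[0,0,0,0,0,-7.5,0]]

```text
time: 18.02
position: [0.568, 0.1175, 0.0753]
tool_rot: [-1.019, 1.319, 1.02]
ft_force: [-2.5, -2.2, 5.0]
grip_width: 0.114
```

Run:
```python
from h import *
for _ in range(3): vision.get_image("top")
s=ctrl.get_state(); d=s['position']-[.576,.1483,.0754]; print(s['grip_width'],s['ft_force'],d, d@[-.247,-.969,0])
```

```text
0.11298550810492992 [-2.0455 -2.9304  4.273 ] [-0.008  -0.0308 -0.0001] 0.03180101512212795
```

Call:
servo_tool:
  commands:
    - [[0,0,0,0,0,0,20],[0,0,0,0,0,0,34],[0,0,0,0,0,0,40],[0,0,0,0,0,0,40],[0,0,0,0,0,0,40]]

```text
time: 18.8
position: [0.5682, 0.1182, 0.0751]
tool_rot: [-1.019, 1.318, 1.021]
ft_force: [-0.1, 0.9, 0.1]
grip_width: 0.453
```

Call:
servo_tool:
  commands:
    - [[0,0,0,-20,0,0,40],[0,0,0,-60,0,0,40],[0,0,0,-110,0,0,40],[0,0,0,-160,-30,-60,40],[0,0,0,-180,-60,-120,40]]

```text
time: 19.42
position: [0.5917, 0.0122, 0.2478]
tool_rot: [-1.022, 1.313, 1.021]
ft_force: [1.1, 0.1, -0.2]
grip_width: 0.465
```

Call:
servo_tool:
  commands:
    - [[0,0,0,0,0,-60,40],[0,0,0,0,0,-120,40],[0,0,0,0,0,-120,40]]

```text
time: 19.8
position: [0.5588, -0.1114, 0.2456]
tool_rot: [-1.013, 1.323, 1.011]
ft_force: [0.3, 0.3, -0.1]
grip_width: 0.463
```

Run:
```python
from h import *
for _ in range(3): vision.get_image("top")
a=vision.get_image("top")[:,:,::-1]; b=vision.get_image("scene")[:,:,::-1]
cv2.imwrite("pics/end.png",np.hstack([cv2.resize(a[180:300,170:330],(400,300),interpolation=cv2.INTER_CUBIC),cv2.resize(b[200:335,325:505],(400,300),interpolation=cv2.INTER_CUBIC)]))
s=ctrl.get_state(); print(s['time'],s['position'],s['ft_force'],s['qd'])
a0=cv2.imread("pics/top0.png"); 
for n,(x,y) in dict(cast=(366,201),cast2=(151,255),jar=(484,255)).items():
    print(n,np.abs(a[y-12:y+12,x-12:x+12].astype(int)-a0[y-12:y+12,x-12:x+12]).mean())
```

```text
20.05 [ 0.5609 -0.1022  0.2447] [ 0.6167 -0.144   0.3479] [-0.0068  0.0015  0.0014 -0.0003  0.004  -0.      0.0023]
cast 28.83449074074074
cast2 4.254050925925926
jar 4.1313657407407405
```

View pics/end.png

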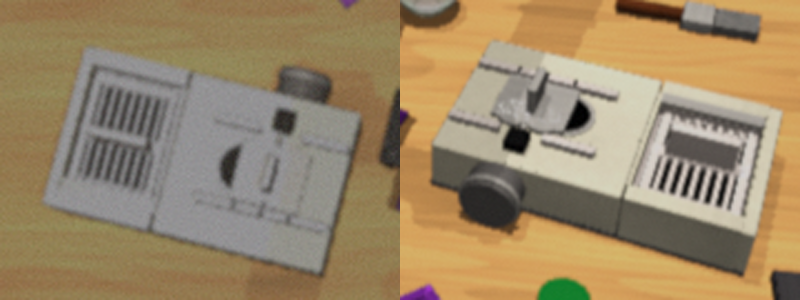

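Grille lies flat under the lip and the port is half open. The tan cast's patch differs in the top view, probably hidden by the arm, so I'll compare it in the scene view and then hand in.

Run:
```python
from h import *
from bench import close_job
b=vision.get_image("scene")[:,:,::-1]; b0=cv2.imread("pics/scene0.png")
for n,(x,y) in dict(cast=(268,296),cast2=(544,275),jar=(157,231)).items():
    t=b0[y-16:y+16,x-16:x+16]; w=b[y-40:y+40,x-40:x+40]; _,v,_,l=cv2.minMaxLoc(cv2.matchTemplate(np.ascontiguousarray(w),t,cv2.TM_CCOEFF_NORMED)); print(n,v,np.array(l)-24)
print(close_job())
```

```text
cast 0.9995213747024536 [0 0]
cast2 0.9994836449623108 [0 0]
jar 0.9996493458747864 [0 0]
the job is handed in; nothing more can be done
None
```

The grille is refitted and the shutter is in its middle stop. I handed the job in at about 20 s of the 54 s allowed, and the hand-in gave no verdict.

- **Grille:** I gripped the aluminium grille by its bar and tilted it 20°. I slid its low end under the lip without contact, lowered it until it touched the ledges and released it. Contact came at 53.5 mm tool height, which matches the ledge height. After release, the wrist view put the bar's centre within about 1 mm of the recess centre.
- **Shutter:** I gripped the tab and moved it a measured 31.8 mm along the box's -y, then released it. The final pictures show the port half open and the grille flat under the lip. I did not measure the shutter's position again after letting go.
- **Casts and jar:** The scene camera shows all three with 0 px shift. One check disagreed: in the top view the tan cast's patch looked different. I put that down to the arm or its shadow, because the scene view matched the start at 0.9995.
- **Box position:** The wrist and top views differed by about 2 mm along the box's y. That was within the recess clearance, and the grille went in without touching.

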